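# Lay the clamp bar over a clog in the engraving jig

### The arm

A 6-joint arm with a two-finger parallel gripper is mounted at the origin on the work surface. World frame = base frame: x ahead of the robot, y to its left, z up, the work surface at z = 0. Lengths are in m, angles in rad, forces in N, time in s.
With the tool pointing down it reaches from about 0.375 to 0.975 m from the base axis. Payload 3.8 kg.
Tool frame: the origin (TCP) lies midway between the tips of the shut fingers; the grasp point (between the pads) lies 19 mm behind it; z points along the fingers, y is the line along which they close (so a half turn about z gives the same grasp; the last joint's range is limited). The gripper opens to 85 mm and grips with 20 to 120 N. Pads are 22 mm wide; open, the fingers measure 114 mm over their backs; the gripper's body (76 mm by 85 mm) begins 54 mm behind the grasp point. The pads swing forward as they close: fully open they stand 13 mm farther back than shut.
Start: joints at [1.127, 0.264, 1.604, -0, 1.274, -0.037], TCP at [0.267, 0.62, 0.231] pointing down, gripper open.
Joint ranges: [-2.63, 2.63], [-0.94, 2.18], [0.31, 2.57], [-1.31, 4.45], [0, 2.66], [-2.55, 2.55]. Speed limits (rad/s): [2.57, 2.57, 3.14, 3.14, 3.14, 3.14].

### API

Orientations are given as a rotation vector (axis times angle).
In Python, from workcell import read_state, vision, ticket gives the robot as it stands. The module is installed in compiled form; this text tells all that it offers.
- The arm moves only by the tool jog_arm, never from a script. Its arguments are lists of equal length, an entry for each row: "turn": the turn, a rotation vector about the tool's x, y, z in rad, a list of three; "delta_pos": the shift along the tool's x, y, z in m, a list of three; "gripper": the finger opening in m, from 0 to 0.0854. In form: {"turn": [[rx, ry, rz], ...], "delta_pos": [[dx, dy, dz], ...], "gripper": [gripper, ...]}. A call has 1 to 20 rows; each row shifts and turns the commanded pose from where the row before left it, along the tool's axes as they then stand; what a row does not reach is not made up. A row lasts 1/12 s, in which the tool goes at most 41.7 mm and 7.16 degrees, less where a joint would pass 70% of its speed; a pose out of reach is approached as far as the arm can. A call with a gripper value outside its range is refused whole. The fingers move at their own pace and stop on an object; "grip_force" is the grip in N (left out, the last holds). Time passes only in rows, so rows that do not move let the fingers close. It gives the time, the measured TCP pose, the force, the opening and the grip force at its end, in the units of the state.
- read_state(): the state, without advancing time (a new reading comes with each control period).
- vision.read_camera(name): name is "scene" or "top" or "wrist"; returns the picture (384x512x3 uint8, red, green, blue); there is no depth.
- vision.calibration(name): a dict with "vfov" (degrees; the focal length in pixels is half the picture's height over the tangent of half this angle, whatever the lens; pixels are square), "cx", "cy" (the principal point, pixels), "dist" ([k1, k2, p1, p2, k3] as OpenCV has them; the pictures are not rectified), "R" (3x3) and "t" (3): a world point X has camera coordinates R X + t; the wrist camera has in their place "mount" (4x4, takes a point from camera to tool coordinates, whose origin is the TCP and whose axes are the flange's). Camera axes: x right, y down, z forward; pixel columns grow to the right and rows downward; lengths in m; the calibration is good to about 2 mm. A picture is of the moment at which its call begins: read the wrist's pose just before it. calibration takes no time and is no camera call.
- ticket.finish_job(): hands the job in; it is judged then, once.
The state is a dict: "time": time; "q": joint angles; "joint_vel": joint speeds; "joint_torque": joint torques, N m; "tool_pos": TCP position; "tcp_rot": TCP orientation; "wrist_force": force on the tool from outside, world axes, zero at the start; "torque": the same for the moment, N m; "width": opening from 0.0 (shut) to 1.0 (fully open); "grip_force": force on a finger pad.
Only numpy, scipy, OpenCV 4.12 (cv2) and the standard library are available. Lean on these libraries where they do the work, as an engineer would, in place of code of your own. Each camera call takes 0.05 s, during which the arm holds its last target. There are 200 camera calls.

### The job

The clog in the jig is to be engraved: take the blue clamp bar with the cork face out of the rack, lay it down flat on the black mat, cork face down, and let go of it. Then take it again by its width and lay it, still cork down, across the two yellow supports so that it rests fully down in both notches, about equally long at both ends. Never drop the bar, and leave the clog and all the other things where they are.

Things in the scene. Friction and masses are not known exactly. Their poses are not given: they have to be found in the camera images.
- clamp_bar: blue bar, one broad face all cork (6 mm); 220 long (own x) x 18 thick (y) x 42 wide (z); origin at its centre. Stored on edge, own z up. Cork face at own +y (y = +9 mm), bare blue face at -y: lying cork down its +y points straight down. Both ends alike. 0.19 to 0.31 kg. On edge on the mat it stands steady; pushed sideways near its top edge it tips over (past 23 deg) and does not slide
- rack: wooden rack, fixed, left or right: base 200 x 176 x 8 mm, three slots along own x at own y = -50, 0, +50 mm. A bar stands on edge on the base (top edge 50 mm above the table), cork towards own +y, its ends between small uprights (at x = -82 and +82 mm, up to 28 mm above the table); the middle 150 mm is free. Any bar may be in any slot. Origin: centre of the underside
- mat: black rubber mat, fixed, 280 (own x) x 200 (own y) x 3 thick, a bottle standing on its +y half; origin at the centre of the underside, so its surface is 3 mm above its origin and the table
- jig: engraving jig, fixed, on the side away from the rack: plywood base 260 (own x) x 220 (y) x 15 mm; two yellow supports at own y = -85 and +85 mm, each 80 (x) x 30 (y), with a notch 48 mm wide in x, open above and along y; notch floors 64 mm above the table, cheeks 14 mm higher. The 42 mm wide bar lies along own y in the notches. Origin: centre of the underside
- seat (a point): the point midway between the two supports at the height of the notch floors (64 mm above the table), axes parallel to the jig's: when the bar lies home its centre is 9 mm above this point
- clog: the dark wooden clog, loose, standing in the jig between the supports, lengthwise along the jig's x: about 225 x 90 mm, 42 high, its top 57 mm above the table, 7 mm under a bar that lies home; origin at the centre of its underside
- wood_bar: bystander, plain dark wooden bar without cork, 220 long x 42 wide x 18 thick, stored on edge in a rack slot; origin at its centre, own x along its length, y through the thickness, z across the width (up while it stands on edge)
- alu_bar: bystander, plain aluminium bar without cork, 220 long x 42 wide x 18 thick, stored on edge in a rack slot; origin at its centre, own x along its length, y through the thickness, z across the width (up while it stands on edge)
- wax_tin: bystander, low round tin, yellow side and pale top, 56 mm across, 36 high, at the back; origin at the centre of its underside
- glue_bottle: bystander, green bottle with a red cap, 60 mm across, 140 high, standing somewhere along the +y half of the mat; origin at the centre of its underside
- sanding_block: bystander, sanding block of cork with a red top face, 70 x 110 x 31 mm, at the back; origin at the centre of its underside
Mind the look-alikes: they are no part of the job. What is shaped like the clog but purple is not meant.

How it is judged:
On the way:
1. the clamp bar lies flat on the mat, cork face down, let go (angle between clamp_bar's own y axis and vertical above 3.04 rad and x of clamp_bar in the frame of mat between -0.14 and 0.14 m and y of clamp_bar in the frame of mat between -0.1 and 0.1 m and z of clamp_bar in the frame of mat below 0.016 m and contact force between the fingers and clamp_bar below 0.1 N and linear speed of clamp_bar below 0.03 m/s), for 0.2 s.
At the end, for the whole second after the job is handed in: clamp bar at rest in both notches, let go, cork down within 0.1 rad, its centre 5 to 12.5 mm above the seat point (9 when home), within 6 mm of it across the bar and 12 mm along it, parallel to the line of the supports within 0.07 rad; clog still flat on the jig base (angle between clamp_bar's own y axis and vertical above 3.04 rad and x of clamp_bar in the frame of seat between -0.006 and 0.006 m and y of clamp_bar in the frame of seat between -0.012 and 0.012 m and z of clamp_bar in the frame of seat between 0.005 and 0.0125 m and angle between the x axis of clamp_bar and the y axis of jig, either way round below 0.07 rad and linear speed of clamp_bar below 0.02 m/s and z of clog in the frame of jig below 0.02 m and angle between clog's own z axis and vertical below 0.08 rad); the robot touches nothing.
It fails at once if the clamp bar is dropped: falls free faster than 0.7 m/s (more than about 25 mm) (contact force between the fingers and clamp_bar below 0.05 N and linear speed of clamp_bar above 0.7 m/s).
It fails at once if the clog is moved by more than 15 mm (distance of clog from where it was at the start of the episode above 0.015 m).
It fails at once if a bystander is moved by more than 25 mm (distance of any of wood_bar, alu_bar, wax_tin, glue_bottle, sanding_block from where it was at the start of the episode above 0.025 m).
It also fails if it takes over 64 s, if anything falls off the work surface, if the arm or the gripper's body presses on something with over 40 N, if the wrist force passes 120 N, or if a joint passes its speed limit or range.

## Working session

There is one attempt and no reset: what is moved stays moved. The work goes in short steps, Python scripts to look and compute and a tool call to move; the robot and the scene stay as the last step left them, time stands still between calls to the robot, and variables do not carry over. Pictures are saved under pics/ and viewed, at most 12 in all, crops included, and the job is handed in when it is done.

Besides the shell and the picture viewer there is one more tool, called after ">>>" as a command line: name --argument value ..., lists and objects as JSON in quotes. jog_arm: Moves the arm, as the interface text tells. Its arguments: {"type":"object","properties":{"turn":{"type":"array","items":{"type":"array","items":{"type":"number"}}},"delta_pos":{"type":"array","items":{"type":"array","items":{"type":"number"}}},"gripper":{"type":"array","items":{"type":"number"}},"grip_force":{"type":"number"}},"required":["turn","delta_pos","gripper"]}

```bash
mkdir -p pics; python3 - <<'E'
from workcell import read_state, vision
import cv2, numpy as np, json
s=read_state(); print({k:np.round(v,3).tolist() for k,v in s.items()})
ims=[]
for n in ["scene","top"]:
    im=vision.read_camera(n); np.save(f"pics/{n}0.npy",im); cv2.imwrite(f"pics/{n}0.png",im[:,:,::-1])
    c=vision.calibration(n); print(n,{k:np.round(v,4).tolist() for k,v in c.items()})
c=vision.calibration("wrist"); print({k:np.round(v,4).tolist() for k,v in c.items()})
E
```

```text
{'time': 0.0, 'q': [1.127, 0.265, 1.605, -0.0, 1.274, -0.037], 'joint_vel': [-0.002, -0.001, 0.001, 0.001, 0.001, -0.0], 'joint_torque': [0.001, -51.514, -36.73, -0.0, 0.013, -0.0], 'tool_pos': [0.267, 0.619, 0.23], 'tcp_rot': [-0.635, -3.076, 0.003], 'wrist_force': [0.459, -0.213, -0.154], 'torque': [0.002, 0.003, 0.006], 'grip_force': 0.0, 'width': 0.993}
scene {'vfov': 57.6066, 'cx': 250.563, 'cy': 188.5076, 'dist': [-0.0322, 0.0, 0.0, 0.0, 0.0], 'R': [[0.0075, 0.9999, 0.0088], [0.6289, 0.0022, -0.7775], [-0.7775, 0.0114, -0.6288]], 't': [-0.0016, -0.2445, 1.424]}
top {'vfov': 55.867, 'cx': 254.9939, 'cy': 196.8135, 'dist': [-0.0307, 0.0, 0.0, 0.0, 0.0], 'R': [[0.0176, -0.9992, 0.0347], [-0.9955, -0.0207, -0.0927], [0.0934, -0.0329, -0.9951]], 't': [-0.0087, 0.5, 0.956]}
{'vfov': 65.7644, 'cx': 252.0487, 'cy': 196.4723, 'dist': [-0.0115, 0.0, 0.0, 0.0, 0.0], 'mount': [[0.0007, -0.9601, -0.2797, 0.0732], [1.0, 0.0007, 0.0002, -0.0005], [0.0, -0.2797, 0.9601, -0.1432], [0.0, 0.0, 0.0, 1.0]]}
```

View pics/top0.png

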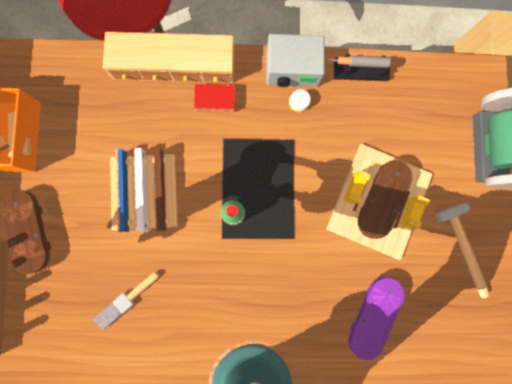

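View pics/scene0.png

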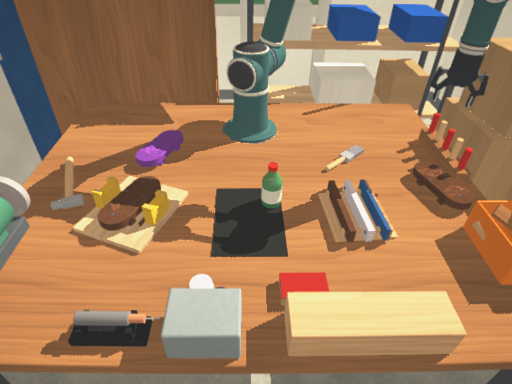

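The top view shows the rack at (145,190), the mat at (258,188) with the bottle at (232,212), and the jig at (380,200). In the top view, the rack holds a blue bar at x≈122, an aluminium bar at x≈140 and a dark wood bar at x≈158. Only the blue bar at (122,190) fits "blue with cork face". The blue boxes in the scene view (350,20) are background. The purple shape at (375,318) is a look-alike. I'll confirm with a crop and the wrist view.

```bash
cat > h.py <<'E'
from workcell import read_state, vision
import cv2, numpy as np
from scipy.spatial.transform import Rotation as Ro
def grab(n):
    s=read_state(); return vision.read_camera(n), s
def ray(n,px,s=None):
    c=vision.calibration(n); f=192/np.tan(np.radians(c["vfov"])/2)
    K=np.array([[f,0,c["cx"]],[0,f,c["cy"]],[0,0,1]])
    p=cv2.undistortPoints(np.array(px,float).reshape(-1,1,2),K,np.array(c["dist"],float)).reshape(-1,2)
    d=np.c_[p,np.ones(len(p))]
    if n=="wrist":
        T=np.eye(4); T[:3,:3]=Ro.from_rotvec(s["tcp_rot"]).as_matrix(); T[:3,3]=s["tool_pos"]; M=T@np.array(c["mount"])
        return M[:3,3], d@M[:3,:3].T
    R=np.array(c["R"]); return -R.T@np.array(c["t"]), d@R
def onz(n,px,z,s=None):
    o,d=ray(n,px,s); return o+d*((z-o[2])/d[:,2])[:,None]
def mask(im,lo,hi):
    m=cv2.inRange(cv2.cvtColor(im,cv2.COLOR_RGB2HSV),lo,hi); return m
def blobs(m,amin=30):
    cs,_=cv2.findContours(m,cv2.RETR_EXTERNAL,cv2.CHAIN_APPROX_NONE)
    return sorted([c for c in cs if cv2.contourArea(c)>amin],key=cv2.contourArea,reverse=True)
def rect(c): 
    return cv2.boxPoints(cv2.minAreaRect(c))
E
python3 - <<'E'
from h import *
t=np.load("pics/top0.npy"); s=np.load("pics/scene0.npy"); w,st=grab("wrist"); np.save("pics/w0.npy",w)
a=cv2.resize(t[140:240,100:190],(360,400),interpolation=cv2.INTER_CUBIC)
b=cv2.resize(s[165:250,310:400],(424,400),interpolation=cv2.INTER_CUBIC)
cv2.imwrite("pics/crop1.png",np.hstack([a,b])[:,:,::-1]); cv2.imwrite("pics/w0.png",w[:,:,::-1])
for nm,m,z in [("blue",mask(t,(100,120,60),(125,255,255)),.05),("mat",mask(t,(0,0,0),(180,255,45)),.003),("yel",mask(t,(24,180,120),(32,255,255)),.078),("green",mask(t,(45,80,40),(85,255,255)),.1)]:
    for c in blobs(m)[:4]:
        r=rect(c); print(nm,cv2.contourArea(c),r.round(0).tolist()); print(onz("top",r,z)[:,:2].round(3).tolist())
E
```

```text
blue 445.0 [[118.0, 150.0], [125.0, 150.0], [127.0, 230.0], [120.0, 230.0]]
[[0.614, 0.366], [0.615, 0.347], [0.404, 0.331], [0.404, 0.349]]
mat 3062.5 [[209.0, 164.0], [279.0, 131.0], [307.0, 190.0], [237.0, 223.0]]
[[0.591, 0.129], [0.689, -0.066], [0.524, -0.144], [0.429, 0.049]]
mat 70.5 [[335.0, 63.0], [343.0, 63.0], [343.0, 77.0], [335.0, 77.0]]
[[0.897, -0.225], [0.897, -0.249], [0.855, -0.248], [0.854, -0.225]]
mat 41.0 [[343.0, 70.0], [357.0, 65.0], [359.0, 71.0], [345.0, 76.0]]
[[0.877, -0.247], [0.893, -0.29], [0.876, -0.295], [0.86, -0.253]]
yel 101.5 [[354.0, 172.0], [369.0, 172.0], [369.0, 183.0], [354.0, 183.0]]
[[0.565, -0.254], [0.566, -0.293], [0.537, -0.293], [0.536, -0.254]]
green 1273.0 [[214.0, 383.0], [214.0, 346.0], [279.0, 346.0], [279.0, 383.0]]
[[0.044, 0.094], [0.131, 0.096], [0.132, -0.061], [0.045, -0.062]]
green 1217.0 [[486.0, 111.0], [511.0, 111.0], [511.0, 168.0], [486.0, 168.0]]
[[0.734, -0.605], [0.737, -0.675], [0.583, -0.666], [0.581, -0.597]]
green 360.0 [[221.0, 222.0], [221.0, 200.0], [242.0, 200.0], [242.0, 222.0]]
[[0.429, 0.086], [0.483, 0.088], [0.484, 0.036], [0.43, 0.034]]
green 53.5 [[300.0, 77.0], [315.0, 77.0], [315.0, 81.0], [300.0, 81.0]]
[[0.807, -0.108], [0.809, -0.147], [0.798, -0.147], [0.796, -0.108]]
```

View pics/crop1.png

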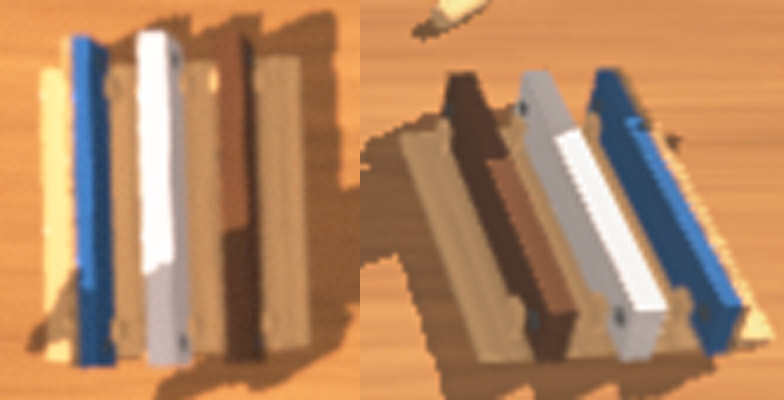

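View pics/w0.png

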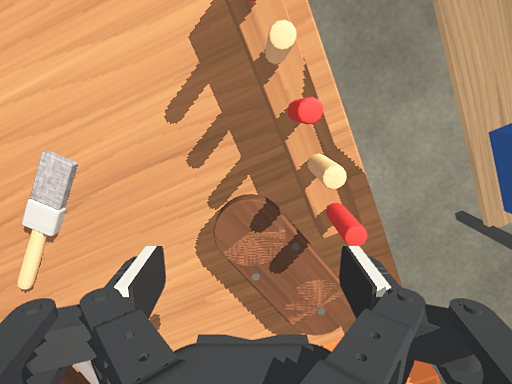

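The crop and the wrist view show the blue bar on the +y side of the rack. Its −y face is bare blue in both views, so the cork faces world +y. I'll move above it for a close look.

>>> jog_arm --turn '[[0,0,-0.121],[0,0,-0.121],[0,0,-0.121],[0,0,-0.121],[0,0,0],[0,0,0],[0,0,0],[0,0,0],[0,0,0],[0,0,0],[0,0,0],[0,0,0],[0,0,0],[0,0,0],[0,0,0],[0,0,0],[0,0,0]]' --delta_pos '[[0,0,0],[0,0,0],[0,0,0],[0,0,0],[-0.02,-0.0264,0],[-0.02,-0.0264,0],[-0.02,-0.0264,0],[-0.02,-0.0264,0],[-0.02,-0.0264,0],[-0.02,-0.0264,0],[-0.02,-0.0264,0],[-0.02,-0.0264,0],[-0.02,-0.0264,0],[-0.02,-0.0264,0],[-0.02,-0.0264,0],[0,0,0],[0,0,0]]' --gripper '[0.0854,0.0854,0.0854,0.0854,0.0854,0.0854,0.0854,0.0854,0.0854,0.0854,0.0854,0.0854,0.0854,0.0854,0.0854,0.0854,0.0854]' --grip_force 50

```text
time: 1.57
tool_pos: [0.5097, 0.3457, 0.2309]
tcp_rot: [0.116, -3.139, 0.0]
wrist_force: [0.0, 0.1, -0.4]
width: 1.001
grip_force: 0.0
```

```bash
python3 - <<'E'
from h import *
w,s=grab("wrist"); np.save("pics/w1.npy",w); cv2.imwrite("pics/w1.png",w[:,:,::-1])
print(s["tool_pos"],Ro.from_rotvec(s["tcp_rot"]).as_matrix().round(3).tolist(),s["q"])
for c in blobs(mask(w,(100,120,40),(125,255,255)))[:2]:
    r=rect(c); print(r.round(0).tolist()); print(onz("wrist",r,.05,s)[:,:2].round(4).tolist())
E
```

```text
[0.50972209 0.34573956 0.23085973] [[-0.997, -0.074, -0.001], [-0.074, 0.997, -0.0], [0.001, -0.0, -1.0]] [ 5.55501342e-01  1.54074036e-01  1.73623582e+00  1.24284823e-04
  1.25205167e+00 -1.08909996e+00]
[[254.0, 73.0], [264.0, 73.0], [264.0, 265.0], [254.0, 265.0]]
[[0.4003, 0.3401], [0.3996, 0.3503], [0.6164, 0.3689], [0.6173, 0.3567]]
```

View pics/w1.png

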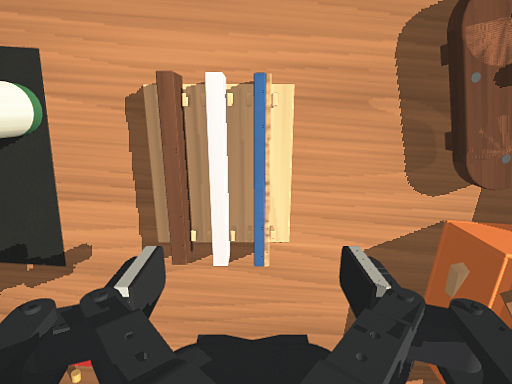

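The wrist view shows the blue strip at columns 254–265 with cork on its right (to about 270), which is world +y. The aluminium bar is at x≈216 and the wood bar at x≈172. I'll go down with a narrow opening, because the neighbour is 32 mm away.

>>> jog_arm --turn '[[0,0,0],[0,0,0],[0,0,0],[0,0,0],[0,0,0],[0,0,0],[0,0,0]]' --delta_pos '[[0,0.011,0.03],[0,0,0.03],[0,0,0.03],[0,0,0.03],[0,0,0.03],[0,0,0],[0,0,0]]' --gripper '[0.039,0.039,0.039,0.039,0.039,0.039,0.039]'

```text
time: 2.2
tool_pos: [0.5053, 0.3582, 0.0791]
tcp_rot: [0.124, -3.134, 0.004]
wrist_force: [0.1, 1.4, 0.1]
width: 0.458
grip_force: 0.0
```

```bash
python3 - <<'E'
from h import *
w,s=grab("wrist"); np.save("pics/w2.npy",w); cv2.imwrite("pics/w2.png",w[:,:,::-1])
print(s["tool_pos"],s["width"],s["wrist_force"])
for c in blobs(mask(w,(100,120,40),(125,255,255)))[:2]:
    r=rect(c); print(r.round(0).tolist()); print(onz("wrist",r,.05,s)[:,:2].round(4).tolist())
E
```

```text
[0.50528127 0.35820643 0.07913404] 0.45778027707157265 [0.0570938  1.3973793  0.10359278]
[[233.0, 46.0], [254.0, 46.0], [254.0, 339.0], [233.0, 339.0]]
[[0.4004, 0.3402], [0.3995, 0.3513], [0.586, 0.3665], [0.5872, 0.3518]]
```

View pics/w2.png

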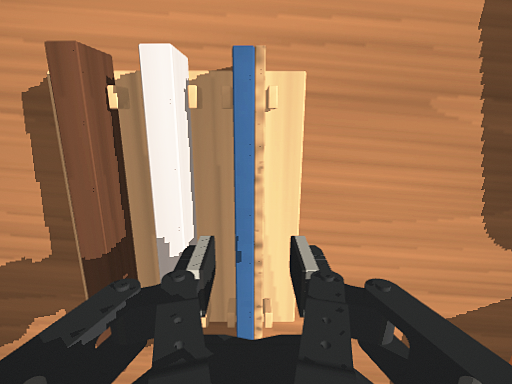

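Blue and cork sit centred between the fingers (bar at columns 233–266, fingers at 212 and 293). I'll narrow a bit more and descend.

>>> jog_arm --turn '[[0,0,0],[0,0,0],[0,0,0],[0,0,0],[0,0,0],[0,0,0]]' --delta_pos '[[-0.003,0,0],[0,0,0.015],[0,0,0.015],[0,0,0.015],[0,0,0.014],[0,0,0]]' --gripper '[0.034,0.034,0.034,0.034,0.034,0.034]'

```text
time: 2.75
tool_pos: [0.5104, 0.3582, 0.0213]
tcp_rot: [0.121, -3.138, 0.001]
wrist_force: [-1.1, -0.7, -0.6]
width: 0.397
grip_force: 0.0
```

>>> jog_arm --turn '[[0,0,0],[0,0,0],[0,0,0],[0,0,0],[0,0,0],[0,0,0]]' --delta_pos '[[0,0,0],[0,0,0],[0,0,0],[0,0,0],[0,0,0],[0,0,0]]' --gripper '[0.02,0.01,0.01,0.01,0.01,0.01]' --grip_force 50

```text
time: 3.25
tool_pos: [0.5117, 0.359, 0.0234]
tcp_rot: [-0.121, 3.138, 0.001]
wrist_force: [-0.7, -1.7, 3.4]
width: 0.2
grip_force: 51.1
```

>>> jog_arm --turn '[[0,0,0],[0,0,0],[0,0,0],[0,0,0],[0,0,0],[0,0,0],[0,0,0],[0,0,0]]' --delta_pos '[[0,0,-0.01],[0,0,-0.02],[0,0,-0.025],[0,0,-0.025],[0,0,-0.025],[0,0,-0.025],[0,0,0],[0,0,0]]' --gripper '[0.01,0.01,0.01,0.01,0.01,0.01,0.01,0.01]'

```text
time: 3.92
tool_pos: [0.512, 0.3593, 0.1544]
tcp_rot: [-0.121, 3.136, 0.003]
wrist_force: [-0.5, 0.0, -3.0]
width: 0.199
grip_force: 50.6
```

```bash
python3 - <<'E'
from h import *
s=read_state(); print(s["tool_pos"],s["width"],s["wrist_force"],s["torque"],s["q"])
t=np.load("pics/top0.npy"); g=cv2.cvtColor(t,cv2.COLOR_RGB2HSV)
m=((g[:,:,2]<75)&(np.abs(np.indices(t.shape[:2])[1]-258)<45)&(np.abs(np.indices(t.shape[:2])[0]-188)<58)).astype(np.uint8)*255
print("mat",onz("top",[[222,139],[295,139],[295,238],[222,238]],.003)[:,:2].round(3).tolist(), [onz("top",rect(c),.003)[:,:2].round(3).tolist() for c in blobs(m)[:1]])
b=[cv2.minEnclosingCircle(c)[0] for c in blobs(mask(t[190:230,210:250],(0,150,120),(8,255,255)),15)]
print("cap",b,onz("top",[[b[0][0]+210,b[0][1]+190]],.14)[:,:2])
sc=np.load("pics/scene0.npy")
y=mask(t,(20,170,90),(34,255,255)); print("yel",[(cv2.contourArea(c),cv2.minAreaRect(c),onz("top",[cv2.minAreaRect(c)[0]],.075)[0,:2].round(3)) for c in blobs(y,40) if 320<c[:,0,0].mean()<440])
E
```

```text
[0.51204653 0.35927941 0.15442371] 0.19889818027012202 [-0.5367708   0.03296575 -2.99085005] [-0.00768457 -0.00899555  0.00741639] [ 5.72012632e-01  2.26269754e-01  1.79666899e+00  9.87178906e-06
  1.11443834e+00 -1.07601210e+00]
mat [[0.662, 0.095], [0.668, -0.11], [0.391, -0.112], [0.387, 0.088]] [[[0.66, 0.093], [0.665, -0.104], [0.393, -0.106], [0.39, 0.086]]]
cap [(21.83333396911621, 20.16666603088379)] [[0.45622993 0.05904498]]
yel [(476.5, ((414.47259521484375, 211.23974609375), (19.311790466308594, 33.12264633178711), 20.556045532226562), array([ 0.466, -0.414])), (402.5, ((356.44512939453125, 186.4761505126953), (16.26802635192871, 33.612613677978516), 23.498565673828125), array([ 0.528, -0.261]))]
```

>>> jog_arm --turn '[[0,0,0],[0,0,0],[0,0,0],[0,0,0],[0,0,0],[0,0,0],[0,0,0],[0,0,0],[0,0,0],[0,0,0],[0,0,0],[0,0,0],[0,0,0],[0,0,0],[0,0,0],[0,0,0],[0,0,0]]' --delta_pos '[[0,0,-0.033],[0,0,-0.033],[0,0,-0.033],[0.00175,-0.03475,0],[0.00175,-0.03475,0],[0.00175,-0.03475,0],[0.00175,-0.03475,0],[0.00175,-0.03475,0],[0.00175,-0.03475,0],[0.00175,-0.03475,0],[0.00175,-0.03475,0],[0.00175,-0.03475,0],[0.00175,-0.03475,0],[0.00175,-0.03475,0],[0.00175,-0.03475,0],[0,0,0],[0,0,0]]' --gripper '[0.01,0.01,0.01,0.01,0.01,0.01,0.01,0.01,0.01,0.01,0.01,0.01,0.01,0.01,0.01,0.01,0.01]'

```text
time: 5.33
tool_pos: [0.5207, -0.0603, 0.2487]
tcp_rot: [0.115, -3.135, -0.002]
wrist_force: [-0.4, 0.2, -3.0]
width: 0.2
grip_force: 50.5
```

>>> jog_arm --turn '[[0,0,0],[0,0,0],[0,0,0],[0,0,0],[0,0,0],[0,0,0],[0,0,0],[0,0,0],[0,0,0]]' --delta_pos '[[0,0,0.03],[0,0,0.03],[0,0,0.03],[0,0,0.03],[0,0,0.03],[0,0,0.03],[0,0,0.025],[0,0,0],[0,0,0]]' --gripper '[0.01,0.01,0.01,0.01,0.01,0.01,0.01,0.01,0.01]'

```text
time: 6.08
tool_pos: [0.5194, -0.0572, 0.0438]
tcp_rot: [0.123, -3.133, -0.003]
wrist_force: [0.1, -0.5, -2.3]
width: 0.198
grip_force: 50.4
```

>>> jog_arm --turn '[[0,0,0],[0,0,0],[0,0,0],[0,0,0],[0,0,0],[0,0,0]]' --delta_pos '[[0,0,0.008],[0,0,0.008],[0,0,0.004],[0,0,0.003],[0,0,0],[0,0,0]]' --gripper '[0.01,0.01,0.01,0.01,0.01,0.01]'

```text
time: 6.58
tool_pos: [0.5224, -0.0589, 0.0236]
tcp_rot: [-0.121, 3.139, -0.0]
wrist_force: [-0.0, -0.4, -2.5]
width: 0.204
grip_force: 50.6
```

>>> jog_arm --turn '[[0,0,0],[0,0,0],[0,0,0],[0,0,0]]' --delta_pos '[[0,0,0.002],[0,0,0.001],[0,0,0],[0,0,0]]' --gripper '[0.01,0.01,0.01,0.01]'

```text
time: 6.92
tool_pos: [0.5222, -0.0589, 0.0203]
tcp_rot: [-0.121, 3.139, -0.0]
wrist_force: [-0.9, -0.2, -2.2]
width: 0.204
grip_force: 50.6
```

>>> jog_arm --turn '[[0,0,0],[0,0,0],[0,0,0]]' --delta_pos '[[0,0,0.002],[0,0,0],[0,0,0]]' --gripper '[0.01,0.01,0.01]'

```text
time: 7.17
tool_pos: [0.5225, -0.0589, 0.0184]
tcp_rot: [-0.121, 3.139, -0.0]
wrist_force: [0.5, -0.1, -2.3]
width: 0.2
grip_force: 50.7
```

>>> jog_arm --turn '[[0,0,0],[0,0,0],[0,0,0]]' --delta_pos '[[0,0,0.0015],[0,0,0],[0,0,0]]' --gripper '[0.01,0.01,0.01]'

```text
time: 7.42
tool_pos: [0.5225, -0.0589, 0.0184]
tcp_rot: [-0.121, 3.139, -0.0]
wrist_force: [-4.9, 0.7, 9.9]
width: 0.198
grip_force: 52.3
```

>>> jog_arm --turn '[[0,0,0],[0,0,0],[0,0,0],[0,0,0],[0,0,0],[0,0,0],[0,0,0],[0,0,0]]' --delta_pos '[[0,0,0],[0,0,0],[0,0,0],[0,0,0],[0,0,-0.01],[0,0,-0.025],[0,0,-0.03],[0,0,0]]' --gripper '[0.03,0.045,0.06,0.06,0.06,0.06,0.06,0.06]'

```text
time: 8.08
tool_pos: [0.5267, -0.0595, 0.088]
tcp_rot: [-0.121, 3.129, -0.003]
wrist_force: [0.6, -0.1, 1.1]
width: 0.706
grip_force: 0.0
```

>>> jog_arm --turn '[[0,0,0],[0,0,0],[0,0,0],[0,0,0],[0,0,0]]' --delta_pos '[[0,-0.015,-0.01],[0,-0.025,0],[0,-0.025,0],[0,0,0],[0,0,0]]' --gripper '[0.0,0.0,0.0,0.0,0.0]'

```text
time: 8.5
tool_pos: [0.5274, -0.1246, 0.0923]
tcp_rot: [-0.118, 3.139, -0.0]
wrist_force: [-0.2, 0.2, -0.4]
width: 0.006
grip_force: 0.0
```

```bash
python3 - <<'E'
from h import *
w,s=grab("wrist"); t,_=grab("top"); np.save("pics/w3.npy",w); np.save("pics/t3.npy",t)
cv2.imwrite("pics/w3.png",np.hstack([cv2.resize(w,(400,300)),cv2.resize(t[110:290,200:440],(400,300))])[:,:,::-1])
print(s["tool_pos"],s["width"],s["wrist_force"])
E
```

```text
[ 0.52744538 -0.1246193   0.09226938] 0.006490648768209897 [-0.20156683  0.22143339 -0.39578989]
```

View pics/w3.png

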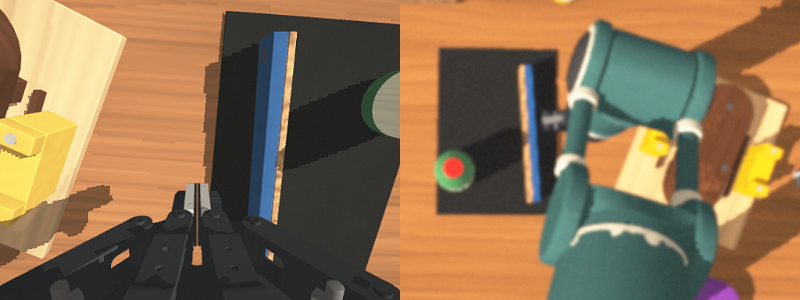

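The bar stands on edge on the mat with cork on the bottle side (+y). I'll lower the closed fingers on its −y side and push it over.

>>> jog_arm --turn '[[0,0,0],[0,0,0],[0,0,0],[0,0,0],[0,0,0],[0,0,0],[0,0,0],[0,0,0],[0,0,0],[0,0,0],[0,0,0],[0,0,0],[0,0,0]]' --delta_pos '[[0,0,0.02],[0,0,0.02],[0,0,0.017],[0,0,0],[0,0.02,0],[0,0.007,0],[0,0.007,0],[0,0.006,0],[0,0.006,0],[0,0.006,0],[0,0.006,0],[0,0,0],[0,0,0]]' --gripper '[0,0,0,0,0,0,0,0,0,0,0,0,0]'

```text
time: 9.68
tool_pos: [0.5227, -0.0655, 0.0348]
tcp_rot: [0.122, -3.139, 0.0]
wrist_force: [-0.1, 0.8, -0.2]
width: 0.005
grip_force: 0.0
```

```bash
python3 - <<'E'
from h import *
w,s=grab("wrist"); np.save("pics/w4.npy",w); cv2.imwrite("pics/w4.png",w[:,:,::-1])
print(s["tool_pos"],s["wrist_force"])
for c in blobs(mask(w,(100,120,40),(125,255,255)))[:2]:
    r=cv2.minAreaRect(c); print(r)
E
```

```text
[ 0.52265378 -0.06552829  0.03479978] [-0.05500717  0.81523472 -0.21298341]
((320.80517578125, 152.09759521484375), (91.89287567138672, 264.5797424316406), 1.4688007831573486)
```

>>> jog_arm --turn '[[0,0,0],[0,0,0],[0,0,0],[0,0,0],[0,0,0],[0,0,0],[0,0,0],[0,0,0]]' --delta_pos '[[0,-0.01,-0.02],[0,0,-0.03],[0,0,-0.03],[0,0.015,-0.03],[0,0.015,-0.03],[0,0.015,-0.03],[0,0,0],[0,0,0]]' --gripper '[0,0,0,0.07,0.07,0.07,0.07,0.07]'

```text
time: 10.4
tool_pos: [0.5218, -0.0309, 0.2075]
tcp_rot: [-0.122, 3.134, -0.001]
wrist_force: [-0.6, -0.3, -0.2]
width: 0.709
grip_force: 0.0
```

```bash
python3 - <<'E'
from h import *
w,s=grab("wrist"); np.save("pics/w5.npy",w); cv2.imwrite("pics/w5.png",w[:,:,::-1])
print(s["tool_pos"],s["width"],Ro.from_rotvec(s["tcp_rot"]).as_matrix().round(3).tolist(),s["q"][5])
for c in blobs(mask(w,(100,120,40),(125,255,255)))[:2]:
    r=rect(c); P=onz("wrist",r,.021,s)[:,:2]; print(r.round(0).tolist()); print(P.round(4).tolist(),P.mean(0),[np.linalg.norm(P[0]-P[1]),np.linalg.norm(P[1]-P[2])])
E
```

```text
[ 0.52177466 -0.03087413  0.20747681] 0.7090345206565667 [[-0.997, -0.078, 0.005], [-0.078, 0.997, -0.001], [-0.005, -0.001, -1.0]] -1.7554482549691393
[[235.0, 68.0], [275.0, 68.0], [275.0, 259.0], [235.0, 259.0]]
[[0.4098, -0.0569], [0.4065, -0.0159], [0.6236, 0.006], [0.6275, -0.0432]] [ 0.51686645 -0.0275074 ] [np.float64(0.0410783504423956), np.float64(0.21822099176386764)]
```

View pics/w5.png

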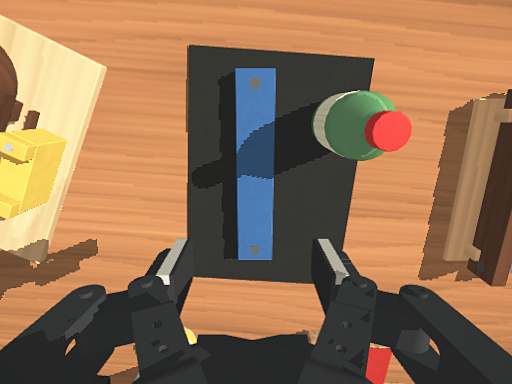

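The bar lies flat, bare blue up with cork down, at about (255,163) in the wrist view and clear of the bottle. I'll go down and take it by its width.

>>> jog_arm --turn '[[0,0,0],[0,0,0],[0,0,0],[0,0,0],[0,0,0],[0,0,0],[0,0,0],[0,0,0]]' --delta_pos '[[0.005,0.004,0.02],[0,0,0.03],[0,0,0.03],[0,0,0.03],[0,0,0.03],[0,0,0.025],[0,0,0],[0,0,0]]' --gripper '[0.065,0.065,0.065,0.065,0.065,0.065,0.065,0.065]'

```text
time: 11.12
tool_pos: [0.5114, -0.0275, 0.0367]
tcp_rot: [0.12, -3.132, -0.001]
wrist_force: [1.0, 0.3, 0.2]
width: 0.764
grip_force: 0.0
```

>>> jog_arm --turn '[[0,0,0],[0,0,0],[0,0,0],[0,0,0],[0,0,0]]' --delta_pos '[[0,0,0.015],[0,0,0.01],[0,0,0.006],[0,0,0],[0,0,0]]' --gripper '[0.065,0.065,0.065,0.065,0.065]'

```text
time: 11.53
tool_pos: [0.5148, -0.0274, 0.0091]
tcp_rot: [-0.121, 3.139, -0.0]
wrist_force: [-0.2, -0.3, 0.2]
width: 0.761
grip_force: 0.0
```

>>> jog_arm --turn '[[0,0,0],[0,0,0],[0,0,0],[0,0,0],[0,0,0],[0,0,0],[0,0,0],[0,0,0]]' --delta_pos '[[-0.002,0,0.003],[0,0,0],[0,0,0],[0,0,0],[0,0,0],[0,0,0],[0,0,0],[0,0,0]]' --gripper '[0.065,0.055,0.045,0.035,0.03,0.03,0.03,0.03]' --grip_force 60

```text
time: 12.2
tool_pos: [0.5175, -0.0272, 0.0066]
tcp_rot: [-0.121, 3.138, -0.0]
wrist_force: [-0.5, -0.4, 5.4]
width: 0.473
grip_force: 61.8
```

>>> jog_arm --turn '[[0,0,0],[0,0,0],[0,0,0],[0,0,0],[0,0,0],[0,0,0],[0,0,0],[0,0,0],[0,0,0]]' --delta_pos '[[0,0,-0.005],[0,0,-0.015],[0,0,-0.03],[0,0,-0.03],[0,0,-0.03],[0,0,-0.03],[0,0,-0.03],[0,0,0],[0,0,0]]' --gripper '[0.03,0.03,0.03,0.03,0.03,0.03,0.03,0.03,0.03]'

```text
time: 12.95
tool_pos: [0.5178, -0.0272, 0.1775]
tcp_rot: [-0.121, 3.135, -0.001]
wrist_force: [0.5, 0.3, -3.0]
width: 0.477
grip_force: 61.5
```

```bash
python3 - <<'E'
from h import *
w,s=grab("wrist"); t,_=grab("top"); np.save("pics/w6.npy",w); np.save("pics/t6.npy",t)
print(s["tool_pos"],s["width"],s["grip_force"],s["wrist_force"],s["torque"],s["q"][5])
for c in blobs(mask(w,(100,120,40),(125,255,255)))[:2]: print(cv2.minAreaRect(c))
E
```

```text
[ 0.51783136 -0.02723412  0.17754481] 0.476748286860242 61.45110368728638 [ 0.53103609  0.32634673 -3.03574558] [ 0.01579878 -0.00842275  0.03805751] -1.7486385707305245
((252.0, 175.5), (327.0, 106.0), 90.0)
```

>>> jog_arm --turn '[[0,0,0],[0,0,0],[0,0,0],[0,0,0],[0,0,0],[0,0,0],[0,0,0],[0,0,0]]' --delta_pos '[[0,0,-0.04],[0,-0.033,0],[0,-0.033,0],[0,-0.033,0],[0,-0.033,0],[0,-0.033,0],[0,0,0],[0,0,0]]' --gripper '[0.03,0.03,0.03,0.03,0.03,0.03,0.03,0.03]'

```text
time: 13.72
tool_pos: [0.5277, -0.1926, 0.2125]
tcp_rot: [0.116, -3.134, -0.004]
wrist_force: [0.7, -0.1, -4.0]
width: 0.475
grip_force: 62.4
```

```bash
python3 - <<'E'
from h import *
w,s=grab("wrist"); np.save("pics/w7.npy",w); np.save("pics/w7s.npy",np.r_[s["tool_pos"],s["tcp_rot"]]); cv2.imwrite("pics/w7.png",cv2.resize(w[:,:300],(800,600) if 0 else (469,600),interpolation=cv2.INTER_CUBIC)[:,:,::-1])
print(s["tool_pos"],s["tcp_rot"])
for c in blobs(mask(w,(22,150,100),(33,255,255)),100)[:4]:
    print(cv2.contourArea(c),cv2.minAreaRect(c),cv2.approxPolyDP(c,2.5,True)[:,0].tolist())
E
```

```text
[ 0.52771687 -0.19261412  0.21254912] [ 0.11591238 -3.13440269 -0.00392606]
2455.0 ((33.0, 103.5), (93.0, 66.0), 90.0) [[0, 57], [26, 70], [22, 85], [25, 84], [22, 84], [24, 77], [27, 83], [31, 72], [36, 75], [32, 78], [35, 79], [31, 82], [34, 83], [30, 86], [32, 90], [20, 135], [0, 127], [0, 132], [9, 137], [6, 146], [7, 143], [11, 148], [5, 150], [12, 147], [9, 137], [18, 139], [14, 145], [16, 148], [43, 144], [66, 78], [41, 65]]
375.5 ((178.49998474121094, 186.99996948242188), (31.340559005737305, 78.76742553710938), 33.690067291259766) [[203, 156], [199, 172], [180, 210], [157, 198], [151, 200], [177, 211], [179, 214], [173, 222], [172, 219], [170, 223], [165, 220], [172, 212], [167, 214], [168, 210], [164, 208], [154, 212], [151, 209], [147, 212], [147, 209], [146, 212], [167, 223], [173, 222], [187, 201], [203, 165]]
205.0 ((191.64781188964844, 142.96897888183594), (29.058271408081055, 10.028427124023438), 25.01689338684082) [[177, 140], [203, 153], [201, 142], [188, 136]]
201.0 ((9.30000114440918, 71.9000015258789), (27.280029296875, 14.758048057556152), 26.56505012512207) [[0, 60], [0, 66], [5, 64], [11, 69], [9, 75], [4, 76], [0, 72], [0, 75], [19, 83], [22, 70]]
```

View pics/w7.png

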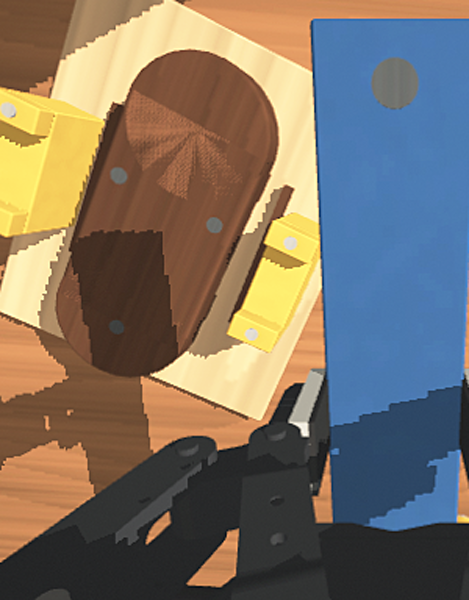

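The near support's cheek screws are at about (185,155) and (161,214) in full pixels, and the far support's front screw is at about (5,70). I'll refine these points.

```bash
python3 - <<'E'
from h import *
w=np.load("pics/w7.npy"); v=np.load("pics/w7s.npy"); s={"tool_pos":v[:3],"tcp_rot":v[3:]}
g=cv2.cvtColor(w,cv2.COLOR_RGB2HSV); pts=[]
for (x,y) in [(185,155),(161,214),(5,70)]:
    x0=max(x-9,0); y0=y-9; m=(g[y0:y0+19,x0:x+10,1]<110).astype(np.uint8)*255
    c=blobs(m,3); k=min(c,key=lambda k:np.hypot(*(k[:,0].mean(0)+[x0-x,y0-y])))
    M=cv2.moments(k); p=[M["m10"]/M["m00"]+x0,M["m01"]/M["m00"]+y0]; pts.append(p); print(p,M["m00"])
P=onz("wrist",pts,.078,s)[:,:2]; print(P.round(4))
print("cheek dist",np.linalg.norm(P[0]-P[1]),"support dist",np.linalg.norm(P[0]-P[2]))
ex=P[0]-P[1]; ey=P[0]-P[2]; ax=np.degrees(np.arctan2(ex[1],ex[0])); ay=np.degrees(np.arctan2(ey[1],ey[0])); print("yaw",ax,ay,"centre",(P[1]+P[2])/2)
# held bar in same image: blue edges -> yaw relative to tool
t=np.load("pics/top0.npy"); y=mask(t,(20,170,90),(34,255,255))
E
```

```text
[185.1346153846154, 155.1346153846154] 52.0
[160.28352490421457, 213.4750957854406] 43.5
[4.791979949874686, 69.74185463659148] 66.5
[[ 0.4991 -0.2566]
 [ 0.5589 -0.2805]
 [ 0.4357 -0.4153]]
cheek dist 0.06428347714542289 support dist 0.17081592924985545
yaw 158.25937407152642 68.20792051538037 centre [ 0.49729661 -0.34785436]
```

>>> jog_arm --turn '[[0,0,0.1191],[0,0,0.1191],[0,0,0.1191],[0,0,0.1191],[0,0,0.1191],[0,0,0.1191],[0,0,0.1191],[0,0,0.1191],[0,0,0.1191],[0,0,0.1191],[0,0,0.1191],[0,0,0.1191],[0,0,0.1191],[0,0,0.1191],[0,0,0.1191],[0,0,0.1191],[0,0,0.1191],[0,0,0],[0,0,0]]' --delta_pos '[[0,0,0],[0,0,0],[0,0,0],[0,0,0],[0,0,0],[0,0,0],[0,0,0],[0,0,0],[0,0,0],[0,0,0],[0,0,0],[0,0,0],[0,0,0],[0,0,0],[0,0,0],[0,0,0],[0,0,0],[0,0,0],[0,0,0]]' --gripper '[0.03,0.03,0.03,0.03,0.03,0.03,0.03,0.03,0.03,0.03,0.03,0.03,0.03,0.03,0.03,0.03,0.03,0.03,0.03]'

```text
time: 15.35
tool_pos: [0.5288, -0.1901, 0.2146]
tcp_rot: [-2.592, -1.771, 0.002]
wrist_force: [0.0, 0.5, -2.5]
width: 0.47
grip_force: 62.4
```

>>> jog_arm --turn '[[0,0,0],[0,0,0],[0,0,0],[0,0,0],[0,0,0],[0,0,0],[0,0,0]]' --delta_pos '[[-0.0311,0.0059,0],[-0.0311,0.0059,0],[-0.0311,0.0059,0],[-0.0311,0.0059,0],[-0.0311,0.0059,0],[0,0,0],[0,0,0]]' --gripper '[0.03,0.03,0.03,0.03,0.03,0.03,0.03]'

```text
time: 15.93
tool_pos: [0.4991, -0.3479, 0.2151]
tcp_rot: [-2.597, -1.766, 0.0]
wrist_force: [-0.5, 1.4, -2.8]
width: 0.477
grip_force: 62.4
```

```bash
cat > pose.py <<'E'
from h import *
s=read_state(); R=Ro.from_rotvec(s["tcp_rot"]).as_matrix(); C=np.array([.4973,-.3479,0]); d=C-s["tool_pos"]
print("pos",s["tool_pos"].round(4),"yaw y",np.degrees(np.arctan2(R[1,1],R[0,1])).round(2),"tool z",R[:,2].round(3),"shift tool xy",(R.T@np.r_[d[:2],0]).round(4),"w",s["width"],"F",np.round(s["wrist_force"],1))
E
python3 pose.py
```

```text
pos [ 0.4991 -0.3479  0.2151] yaw y -21.57 tool z [-0.001  0.001 -1.   ] shift tool xy [-0.0007 -0.0017  0.    ] w 0.4773192069960641 F [-0.5  1.4 -2.8]
```

>>> jog_arm --turn '[[0,0,0],[0,0,0],[0,0,0],[0,0,0],[0,0,0],[0,0,0]]' --delta_pos '[[0,-0.0015,0.025],[0,0,0.025],[0,0,0.025],[0,0,0.025],[0,0,0],[0,0,0]]' --gripper '[0.03,0.03,0.03,0.03,0.03,0.03]'

```text
time: 16.43
tool_pos: [0.4971, -0.344, 0.1138]
tcp_rot: [-2.592, -1.767, 0.002]
wrist_force: [0.4, 0.5, -2.3]
width: 0.475
grip_force: 62.4
```

```bash
python3 pose.py; python3 - <<'E'
from h import *
w,s=grab("wrist"); np.save("pics/w8.npy",w); np.save("pics/w8s.npy",np.r_[s["tool_pos"],s["tcp_rot"]]); cv2.imwrite("pics/w8.png",w[:,:,::-1])
b=mask(w,(100,120,40),(125,255,255))
for r in (60,100,140): 
    x=np.where(b[r])[0]; print(r,x.min(),x.max())
E
```

```text
pos [ 0.4971 -0.344   0.1138] yaw y -21.44 tool z [-0.004  0.004 -1.   ] shift tool xy [-0.0036  0.0016 -0.    ] w 0.47475316066413215 F [ 0.4  0.5 -2.3]
60 201 303
100 203 302
140 204 300
```

View pics/w8.png

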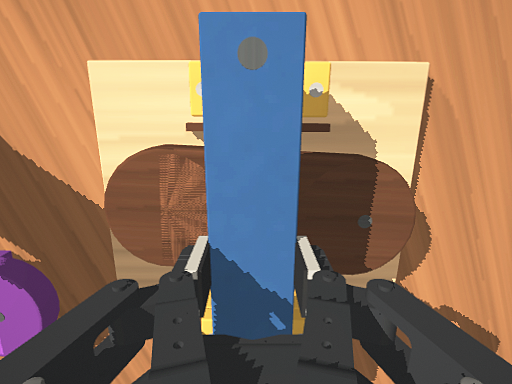

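The upper support spans columns ~190–330 and the bar ~202–302, so there is an offset to work out.

```bash
python3 - <<'E'
from h import *
w=np.load("pics/w8.npy"); v=np.load("pics/w8s.npy"); s={"tool_pos":v[:3],"tcp_rot":v[3:]}; R=Ro.from_rotvec(v[3:]).as_matrix()
y=mask(w,(20,120,90),(34,255,255))
for r in (70,80,90,100,108):
    x=np.where(w[r,:,2]*1.0<0.55*w[r,:,0])[0]; xs=np.where(y[r,150:360])[0]+150; print(r,xs.min(),xs.max())
g=cv2.cvtColor(w,cv2.COLOR_RGB2HSV); m=(g[80:100,304:328,1]<110).astype(np.uint8)*255
k=blobs(m,3)[0]; p=k[:,0].mean(0)+[304,80]
pts=[p,[190,90],[330,90]]
P=onz("wrist",pts,.078,s); L=(P-v[:3])@R; print(p,P.round(4)[:,:2].tolist()); print("in tool",L.round(4).tolist())
E=np.array([.3714,.9285]);X=np.array([.9285,-.3714]); 
C=np.array([.4973,-.3479]); print("pred screws",C+.085*E+.032*X,C+.085*E-.032*X)
B=onz("wrist",[[202,85],[303,85]],s["tool_pos"][2]+.0144,s); print("bar edges tool",((B-v[:3])@R).round(4).tolist())
E
```

```text
70 189 329
80 189 328
90 190 327
100 190 327
108 191 327
[315.80487805  89.26829268] [[0.5588, -0.28], [0.4919, -0.2542], [0.5662, -0.2833]]
in tool [[0.0821, 0.0342, 0.0358], [0.0817, -0.0375, 0.0362], [0.0817, 0.0423, 0.0358]]
pred screws [ 0.558581  -0.2808623] [ 0.499157  -0.2570927]
bar edges tool [[0.0806, -0.0225, -0.0141], [0.0806, 0.0187, -0.0143]]
```

```bash
python3 - <<'E'
from h import *
c=vision.calibration("wrist"); print(c)
v=np.load("pics/w8s.npy"); s={"tool_pos":v[:3],"tcp_rot":v[3:]}; R=Ro.from_rotvec(v[3:]).as_matrix()
o,d=ray("wrist",[[252.0487,85]],s); print((o-v[:3])@R,d@R)
E
python3 pose.py
```

```text
{'vfov': 65.76443660848761, 'cx': 252.0486661625069, 'cy': 196.4722870115848, 'dist': array([-0.01154085,  0.        ,  0.        ,  0.        ,  0.        ]), 'mount': array([[ 7.34181966e-04, -9.59897491e-01, -2.80350258e-01,
         7.08030648e-02],
       [ 9.99999482e-01,  9.02404343e-04, -4.70961149e-04,
        -1.95802235e-03],
       [ 7.05063715e-04, -2.80349767e-01,  9.59897657e-01,
        -1.43214062e-01],
       [ 0.00000000e+00,  0.00000000e+00,  0.00000000e+00,
         1.00000000e+00]])}
[ 0.07080306 -0.00195802 -0.14321406] [[ 8.05278952e-02 -8.10110350e-04  1.06529652e+00]]
pos [ 0.4986 -0.3454  0.116 ] yaw y -21.46 tool z [-0.001  0.001 -1.   ] shift tool xy [-0.0028 -0.0003 -0.    ] w 0.473386313747097 F [ 0.8  0.1 -2.6]
```

>>> jog_arm --turn '[[0,0,0.005],[0,0,0],[0,0,0],[0,0,0],[0,0,0]]' --delta_pos '[[-0.003,0.002,0],[0,0,0.012],[0,0,0.01],[0,0,0],[0,0,0]]' --gripper '[0.03,0.03,0.03,0.03,0.03]'

```text
time: 16.9
tool_pos: [0.4981, -0.3495, 0.0926]
tcp_rot: [-2.601, -1.758, 0.001]
wrist_force: [0.0, -0.2, -1.7]
width: 0.473
grip_force: 62.4
```

```bash
python3 pose.py; cat > rel.py <<'E'
from h import *
w,s=grab("wrist"); R=Ro.from_rotvec(s["tcp_rot"]).as_matrix(); y=mask(w,(20,120,90),(34,255,255)); b=mask(w,(100,120,40),(125,255,255))
g=cv2.cvtColor(w,cv2.COLOR_RGB2HSV); cv2.imwrite("pics/w9.png",w[:,:,::-1])
T=lambda P:((P-s["tool_pos"])@R)
zb=s["tool_pos"][2]+.0144
for r in range(50,125,10):
    ys=np.where(y[r,140:370])[0]+140; bs=np.where(b[r])[0]
    if len(ys)<5 or len(bs)<5: continue
    S=T(onz("wrist",[[ys.min()-.5,r],[ys.max()+.5,r]],.078,s)); B=T(onz("wrist",[[bs.min()-.5,r],[bs.max()+.5,r]],zb,s))
    print(r,ys.min(),ys.max(),"support y",S[:,1].round(4),"mid",S[:,1].mean().round(4),"bar",B[:,1].round(4),"mid",B[:,1].mean().round(4),"x",S[0,0].round(4))
E
python3 rel.py
```

```text
pos [ 0.4981 -0.3495  0.0926] yaw y -21.88 tool z [-0.002  0.002 -1.   ] shift tool xy [ 0.0012 -0.0014  0.    ] w 0.47320050217873705 F [ 0.  -0.2 -1.7]
50 171 333 support y [-0.0417  0.0374] mid -0.0021 bar [-0.0229  0.0187] mid -0.0021 x 0.0988
60 172 332 support y [-0.0416  0.0373] mid -0.0021 bar [-0.0227  0.0185] mid -0.0021 x 0.0943
70 173 332 support y [-0.0414  0.0376] mid -0.0019 bar [-0.0228  0.0187] mid -0.0021 x 0.0897
80 173 331 support y [-0.0417  0.0375] mid -0.0021 bar [-0.0226  0.0184] mid -0.0021 x 0.0851
90 174 331 support y [-0.0416  0.0378] mid -0.0019 bar [-0.0228  0.0186] mid -0.0021 x 0.0804
100 175 330 support y [-0.0414  0.0377] mid -0.0019 bar [-0.0225  0.0188] mid -0.0019 x 0.0756
```

The bar is centred and parallel over the upper support to within 0.2 mm. I'll lower it now.

>>> jog_arm --turn '[[0,0,0],[0,0,0],[0,0,0],[0,0,0],[0,0,0],[0,0,0]]' --delta_pos '[[0,0,0.007],[0,0,0.005],[0,0,0.004],[0,0,0.003],[0,0,0],[0,0,0]]' --gripper '[0.03,0.03,0.03,0.03,0.03,0.03]'

```text
time: 17.45
tool_pos: [0.4988, -0.3499, 0.0743]
tcp_rot: [-2.602, -1.759, 0.0]
wrist_force: [-0.1, 0.2, -3.3]
width: 0.474
grip_force: 62.5
```

```bash
python3 pose.py; python3 rel.py
```

```text
pos [ 0.4988 -0.3499  0.0743] yaw y -21.87 tool z [-0.001  0.    -1.   ] shift tool xy [ 0.0013 -0.0022  0.    ] w 0.47363512435950283 F [-0.1  0.2 -3.3]
50 158 341 support y [-0.0427  0.0363] mid -0.0032 bar [-0.0229  0.0187] mid -0.0021 x 0.0955
60 160 341 support y [-0.0422  0.0366] mid -0.0028 bar [-0.0227  0.0185] mid -0.0021 x 0.0916
70 160 340 support y [-0.0425  0.0365] mid -0.003 bar [-0.0228  0.0187] mid -0.0021 x 0.0875
80 161 339 support y [-0.0424  0.0364] mid -0.003 bar [-0.0226  0.0184] mid -0.0021 x 0.0834
90 162 338 support y [-0.0423  0.0363] mid -0.003 bar [-0.0228  0.0186] mid -0.0021 x 0.0793
100 163 338 support y [-0.0422  0.0367] mid -0.0028 bar [-0.0229  0.0188] mid -0.0021 x 0.075
```

>>> jog_arm --turn '[[0,0,0],[0,0,0],[0,0,0],[0,0,0],[0,0,0]]' --delta_pos '[[0.001,-0.001,0],[0,0,0.003],[0,0,0.002],[0,0,0],[0,0,0]]' --gripper '[0.03,0.03,0.03,0.03,0.03]'

```text
time: 17.92
tool_pos: [0.4983, -0.3486, 0.0695]
tcp_rot: [-2.602, -1.759, 0.0]
wrist_force: [-0.4, 0.0, -2.4]
width: 0.475
grip_force: 62.5
```

>>> jog_arm --turn '[[0,0,0],[0,0,0],[0,0,0]]' --delta_pos '[[0,0,0.0015],[0,0,0],[0,0,0]]' --gripper '[0.03,0.03,0.03]'

```text
time: 18.17
tool_pos: [0.4984, -0.3487, 0.0682]
tcp_rot: [-2.602, -1.76, 0.0]
wrist_force: [-0.3, 1.0, -3.0]
width: 0.474
grip_force: 62.5
```

>>> jog_arm --turn '[[0,0,0],[0,0,0],[0,0,0]]' --delta_pos '[[0,0,0.001],[0,0,0],[0,0,0]]' --gripper '[0.03,0.03,0.03]'

```text
time: 18.42
tool_pos: [0.4987, -0.349, 0.0677]
tcp_rot: [2.602, 1.759, 0.0]
wrist_force: [-0.1, 1.2, 0.3]
width: 0.47
grip_force: 62.8
```

>>> jog_arm --turn '[[0,0,0],[0,0,0],[0,0,0]]' --delta_pos '[[0,0,0.001],[0,0,0],[0,0,0]]' --gripper '[0.03,0.03,0.03]'

```text
time: 18.67
tool_pos: [0.4987, -0.349, 0.0677]
tcp_rot: [2.602, 1.76, 0.0]
wrist_force: [-3.4, 1.8, 5.8]
width: 0.47
grip_force: 63.4
```

Contact came at 0.0677, against 0.0676 predicted for home. I'll release and rise.

>>> jog_arm --turn '[[0,0,0],[0,0,0],[0,0,0],[0,0,0],[0,0,0],[0,0,0],[0,0,0],[0,0,0],[0,0,0],[0,0,0],[0,0,0]]' --delta_pos '[[0,0,0],[0,0,0],[0,0,0],[0,0,0],[0,0,-0.01],[0,0,-0.02],[0,0,-0.03],[0,0,-0.03],[0,0,-0.03],[0,0,0],[0,0,0]]' --gripper '[0.05,0.055,0.06,0.065,0.065,0.065,0.065,0.065,0.065,0.065,0.065]'

```text
time: 19.58
tool_pos: [0.5002, -0.3501, 0.1901]
tcp_rot: [2.597, 1.756, 0.003]
wrist_force: [-0.4, 0.5, -0.6]
width: 0.765
grip_force: 0.0
```

```bash
python3 pose.py; python3 - <<'E'
from h import *
w,s=grab("wrist"); cv2.imwrite("pics/w10.png",w[:,:,::-1]); 
c=blobs(mask(w,(100,120,40),(125,255,255)))[0]; P=onz("wrist",rect(c),.082,s)[:,:2]; print(P.round(4).tolist(),P.mean(0))
E
```

```text
pos [ 0.5002 -0.3501  0.1901] yaw y -21.87 tool z [ 0.005 -0.004 -1.   ] shift tool xy [ 0.001  -0.0036 -0.    ] w 0.7651065740847652 F [-0.4  0.5 -0.6]
[[0.5178, -0.2417], [0.5554, -0.2567], [0.4786, -0.4614], [0.431, -0.4422]] [ 0.49571047 -0.35049479]
```

View pics/w10.png

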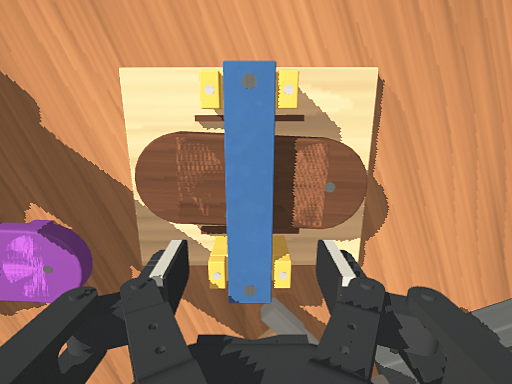

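The bar lies in both notches between the cheek screws (209/290 at the top, 217/283 at the bottom). The ends stick out about equally and the clog is in place. I'm handing in.

```bash
python3 -c "
from workcell import ticket; print(ticket.finish_job())"
```

```text
the job is handed in; nothing more can be done
None
```

I laid the clamp bar cork down on the mat, let go of it, then took it by its width and laid it cork down in both jig notches. The last wrist view showed it seated between the cheeks within about 3 mm lengthwise, with the clog in place. I handed the job in at about 20 s; no verdict was returned.

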